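# Zero a bench comparator on a stepped guide block

### The job

Bring the stepped aluminium guide block under the raised foot of the comparator stand, flat on the granite, so that the foot is over the centre line of its low step, about 25 mm from the free end. Then gently slide the comparator's head down its column until the foot rests on the low step and the dial needle stands between the two long tolerance marks, never driving the sprung foot hard to the end of its travel. Let go, and leave the other pieces where they are.

Things in the scene. Friction and masses are not known exactly. Their poses are not given: they have to be found in the camera images.
- gauge: Fixed grey comparator stand on the granite. Origin on the granite (z = 0) straight under the measuring foot; its +x points from the foot to the column. Base 110 x 110 x 28 high, from x = 55 to 165 mm; round steel column 26 mm thick at x = 100 mm, top 188 mm above the granite. Between the foot and the base the granite is free.
- head (a joint): Position of the comparator head on the column: 0 m = fully raised, grows downwards to 0.085. Friction holds it anywhere (about 5 N moves it down, 12 N up). A grey arm runs from the column to a round dial (60 mm across, face up, centred over the foot). The head's underside is at z = 130 mm minus the joint value, the dial face 24 mm above that.
- grip_top (a point): Centre of the flat top of the black grip block that stands on the head between dial and column, 53 mm from the foot's axis towards the column; the grip is 26 (gauge x) x 22 (gauge y) mm and stands free 40 mm above the arm. Push it down or pinch it across gauge y. It is 192 mm above the granite at head = 0 and moves with the head.
- foot: Steel measuring foot under the dial, a disc 16 mm across on an 8 mm spindle; origin at the centre of its sole, z up. It hangs 40 mm below the head's underside and is sprung: it can be pushed up 12 mm into the head (1.2 N at first, 3 N at the end).
- needle (a joint): Dial needle angle in rad: 250 rad per metre that the foot is pushed up into the head, clockwise from above, 0 = foot hanging free (needle points to the column), about 3.0 = foot at the end of its travel. The long tolerance marks on the white face are at 1.0 and 2.0 (4 and 8 mm of foot travel); short ticks every 0.5.
- part: Loose stepped aluminium guide block, 125 long (x) x 34 wide (y) mm, about 0.3 kg. Origin at the centre of its underside. The low step is 18 mm high, from x = -27.5 to +62.5; the tall end is 45 mm high and 35 mm long, from x = -62.5 to -27.5 mm.
- spot (a point): Measuring spot: on the top of the low step, 18 mm above the block's underside, on its centre line and 25 mm from its free end (part x = +37.5 mm). No mark is painted there.
- tall_end (a point): Centre of the top of the block's tall end (part x = -45, z = 45 mm), where it can be pinched across its 34 mm width or pushed.
- block: Bystander: plain steel block 60 x 30 x 30 mm without a step. Origin under its centre.
- ring: Bystander: brass ring gauge, 52 mm across, 16 mm high. Origin under its centre.
- mount: Bystander: black waisted round lens mount, 42 mm across, 50 mm high. Origin under its centre.
Mind the look-alikes: they are no part of the job. Of the things shaped like the gauge, the grey one is meant.

How it is judged:
By the outcome, as a careful person would: the job done as asked, in the order asked, and still so for the second after the job is handed in, with the robot touching nothing.
It also fails if it takes over 58 s, if anything falls off the work surface, if the arm or the gripper's body presses on something with over 40 N, if the wrist force passes 120 N, or if a joint passes its speed limit or range.

### The arm

A 6-joint arm with a two-finger parallel gripper is mounted at the origin on the work surface. World frame = base frame: x ahead of the robot, y to its left, z up, the work surface at z = 0. Lengths are in m, angles in rad, forces in N, time in s.
With the tool pointing down it reaches from about 0.275 to 0.975 m from the base axis. Payload 8.4 kg.
Tool frame: the origin (TCP) lies between the finger pads; the fingertips stand 19 mm ahead of it and the grasp point (between the pads) is the TCP; z points along the fingers, y is the line along which they close (so a half turn about z gives the same grasp; the last joint's range is limited). The gripper opens to 92 mm and grips with 3 to 60 N. Pads are 20 mm wide; open, the fingers measure 128 mm over their backs; the gripper's body (75 mm by 189 mm) begins 69 mm behind the grasp point.
Start: joints at [-1.256, 0.353, 1.633, -0, 1.155, -0.002], TCP at [0.195, -0.594, 0.234] pointing down, gripper open.
Joint ranges: [-2.63, 2.63], [-0.92, 2.1], [0.06, 2.66], [-1.3, 4.44], [0, 2.69], [-3.02, 3.02]. Speed limits (rad/s): [2.22, 2.22, 2.79, 3.14, 3.14, 3.14].

### API

Orientations are given as a rotation vector (axis times angle).
In Python, from cell import * gives the robot as it stands.
- The arm moves only by the tool send_rows, never from a script. Its argument "plan" is text: rows parted by semicolons, each of 7 numbers parted by spaces: the shift along the tool's x, y, z scaled (see below), then the turn, a rotation vector about the tool's x, y, z scaled (see below), then the gripper's target within -1 to 1 (shut at 1, half-way at 0, fully open at -1). A call has 1 to 12 rows; each row shifts and turns the commanded pose from where the row before left it, along the tool's axes as they then stand; what a row does not reach is not made up. The controller multiplies each number of a shift by 3 cm and each number of a turn by 0.1 rad. A row lasts 1/10 s, in which the tool goes at most 50 mm and 8.59 degrees, less where a joint would pass 70% of its speed; a pose out of reach is approached as far as the arm can. A call with a number of a shift or a turn outside -1 to 1 is refused whole. A call with a gripper value outside its range is refused whole. The fingers move at their own pace and stop on an object; the grip force is fixed at half the most. Time passes only in rows, so rows that do not move let the fingers close. It gives the time, the measured TCP pose, the force, the opening and the grip force at its end, in the units of the state.
- get_obs(): the state, without advancing time (a new reading comes with each control period).
- capture(name): name is "side" or "top"; returns a dict with "img" (400x640x3 uint8, blue, green, red), "K" (3x3 intrinsics, pixels), "k1" (the pictures are not rectified: a ray, as slopes to the right and down, at radius r is drawn at 1 + k1 r^2 times it, then the intrinsics apply), "rvec" (rotation vector, rad) and "tvec" (3), from world to camera coordinates, as OpenCV has them. Camera axes: x right, y down, z forward; pixel columns grow to the right and rows downward; lengths in m; the calibration is good to about 2 mm. A picture is of the moment at which its call begins. There is no depth.
- job_done(): hands the job in; it is judged then, once.
The state is a dict: "clock": time; "joints": joint angles; "qd": joint speeds; "effort": joint torques, N m; "ee_pos": TCP position; "eef_rot": TCP orientation; "wrist_force": force on the tool from outside, world axes, zero at the start; "ft_torque": the same for the moment, N m; "width": finger opening in m; "grasp_force": force on a finger pad.
Only numpy, scipy, OpenCV 4.12 (cv2) and the standard library are available. Lean on these libraries where they do the work, as an engineer would, in place of code of your own. Each camera call takes 0.05 s, during which the arm holds its last target. There are 200 camera calls.

## Working session

There is one attempt and no reset: what is moved stays moved. The work goes in short steps, Python scripts to look and compute and a tool call to move; the robot and the scene stay as the last step left them, time stands still between calls to the robot, and variables do not carry over. Pictures are saved under pics/ and viewed, at most 10 in all, crops included, and the job is handed in when it is done.

Besides the shell and the picture viewer there is one more tool, called by a JSON object that holds its "name" and its "arguments", one argument or row to a line. send_rows: Moves the arm, as the interface text tells. Shifts and turns lie within -1 to 1; 1 stands for 3 cm of shift or 0.1 rad of turn. Its arguments: {"type":"object","properties":{"plan":{"type":"string"}},"required":["plan"]}

```bash
mkdir -p pics; ls; python3 - <<'E'
from cell import *
import cv2
for n in("top","side"):
    c=capture(n);cv2.imwrite(f"pics/{n}0.png",c["img"]);print(n,c["K"],c["k1"],c["rvec"],c["tvec"])
print(get_obs())
E
```

```text
pics
top [[467.1134078    0.         319.34978937]
 [  0.         467.1134078  203.90486311]
 [  0.           0.           1.        ]] 0.029393823177883648 [ 2.15653915 -2.1464447   0.18190294] [-0.04352577  0.47308229  1.17141622]
side [[501.85455563   0.         323.81919088]
 [  0.         501.85455563 201.88262234]
 [  0.           0.           1.        ]] -0.0269644872355265 [ 1.00171745 -2.33203249  1.19790092] [0.30072584 0.32562247 1.21250074]
{'clock': 0.1, 'joints': array([-1.25637645e+00,  3.53579322e-01,  1.63403622e+00, -1.23417132e-05,
        1.15520459e+00, -2.38752599e-03]), 'qd': array([ 0.00104885, -0.00041345, -0.00183739, -0.00117856, -0.00045234,
       -0.0012342 ]), 'effort': array([ 3.79738931e-04, -5.94902015e+01, -3.34930801e+01,  6.97896117e-02,
        1.83342048e-02, -2.26199415e-05]), 'ee_pos': array([ 0.1945853 , -0.59350357,  0.23294856]), 'eef_rot': array([-3.10106409e+00, -4.95378145e-01,  3.16992474e-04]), 'wrist_force': array([ 0.03893218,  0.16678626, -0.59386547]), 'ft_torque': array([ 0.07614267, -0.04961114, -0.04189483]), 'grasp_force': 0.0, 'width': 0.09198071904122625}
```

View pics/top0.png

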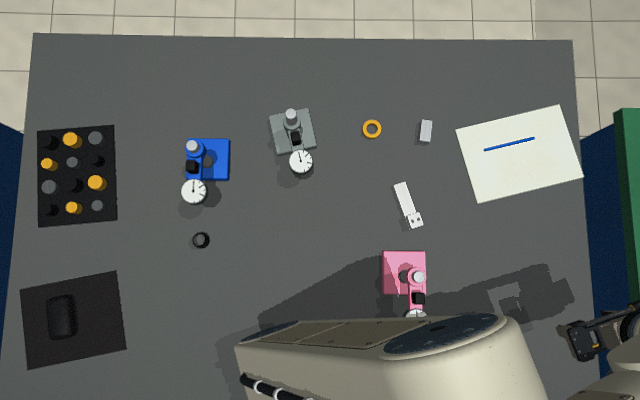

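View pics/side0.png

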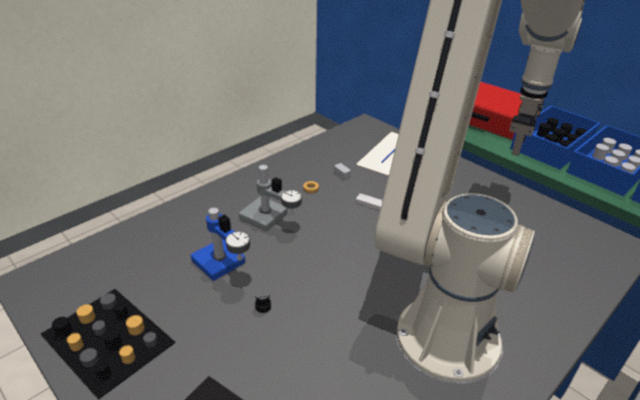

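Top view: the grey gauge has its base near (293,130), dial at (301,161) and column top at (291,115). The part is the white bar from (402,183) to (416,228), with the tall end towards (415,221). The ring is at (371,129) and the plain block at (426,131). Side view shows the same grey gauge at (265,200), and the part is partly hidden by the arm at (370,202).

```bash
cat > h.py <<'E'
from cell import *
import cv2,numpy as np
def ray(c,uv):
    s=(np.array(uv,float)-c["K"][:2,2])/c["K"][0,0]; d=s.copy()
    for _ in range(20): d=s/(1+c["k1"]*(d@d))
    R=cv2.Rodrigues(np.array(c["rvec"]))[0]; t=np.array(c["tvec"]).ravel()
    return -R.T@t, R.T@np.append(d,1)
def onz(c,uv,z):
    o,d=ray(c,uv); return (o+d*(z-o[2])/d[2])
def proj(c,P):
    P=np.atleast_2d(P); R=cv2.Rodrigues(np.array(c["rvec"]))[0]
    q=P@R.T+np.array(c["tvec"]).ravel(); s=q[:,:2]/q[:,2:]
    return s*(1+c["k1"]*(s**2).sum(1,keepdims=True))*c["K"][0,0]+c["K"][:2,2]
def crop(c,u0,v0,w,h,k,name):
    cv2.imwrite("pics/"+name,cv2.resize(c["img"][v0:v0+h,u0:u0+w],None,fx=k,fy=k,interpolation=cv2.INTER_CUBIC))
E
python3 - <<'E'
from h import *
c=capture("top"); img=c["img"]
a=cv2.resize(img[95:185,260:325],None,fx=6,fy=6,interpolation=cv2.INTER_CUBIC)
b=cv2.resize(img[170:240,380:435],None,fx=7,fy=7,interpolation=cv2.INTER_CUBIC)
o=np.zeros((540,780,3),np.uint8);o[:a.shape[0],:390]=a[:540];o[:490,390:775]=b;cv2.imwrite("pics/c1.png",o)
g=cv2.cvtColor(img,cv2.COLOR_BGR2GRAY)
for nm,(u0,v0,u1,v1),th,z in(("part",(380,170,435,240),150,.018),("dial",(280,145,322,180),170,.154)):
    m=np.zeros_like(g);m[v0:v1,u0:u1]=(g[v0:v1,u0:u1]>th)*255
    k=max(cv2.findContours(m,0,1)[0],key=cv2.contourArea)
    r=cv2.minAreaRect(k);print(nm,r,cv2.contourArea(k),onz(c,r[0],z))
    if nm=="part":
        for p in cv2.boxPoints(r):print(p,onz(c,p,.018),onz(c,p,.045))
    else: print(cv2.fitEllipse(k))
E
```

```text
part ((407.4451904296875, 204.9794464111328), (48.497703552246094, 14.565863609313965), 65.55604553222656) 539.5 [ 0.47457927 -0.27334694  0.018     ]
[390.78082 185.9178 ] [ 0.52530016 -0.23045355  0.018     ] [ 0.52010533 -0.2257593   0.045     ]
[404.04108 179.8904 ] [ 0.54178465 -0.26597455  0.018     ] [ 0.5362225 -0.2604888  0.045    ]
[424.10956 224.04109] [ 0.42445675 -0.31569497  0.018     ] [ 0.42150898 -0.30910131  0.045     ]
[410.8493 230.0685] [ 0.40845582 -0.28056108  0.018     ] [ 0.40586459 -0.27475029  0.045     ]
dial ((300.0, 160.5), (21.0, 22.0), 90.0) 350.5 [0.55872797 0.00684052 0.154     ]
((300.1382141113281, 160.77496337890625), (20.931840896606445, 21.54574966430664), 92.1980209350586)
```

View pics/c1.png

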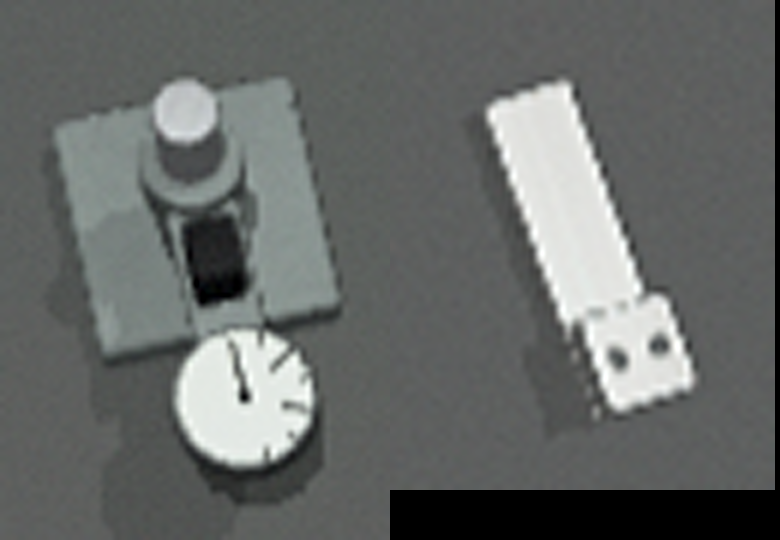

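The crop shows the grey gauge with its base corners, column top and dial. It also shows the part's low step, pointing up and slightly left, and its tall end with two dark holes at lower right.

```bash
python3 - <<'E'
from h import *
c=capture("top"); s=capture("side")
f=lambda x,y,k,u,v:(u+(x+.5)/k-.5,v+(y+.5)/k-.5)
G=lambda x,y:f(x,y,6,260,95); P=lambda x,y:f(x-390,y,7,380,170)
B=np.array([onz(c,G(*p),.028) for p in((57,130),(290,82),(340,305),(105,355))])
print("base",B.round(4),np.linalg.norm(B-np.roll(B,1,0),axis=1))
ctr=B.mean(0); col=onz(c,G(186,112),.188); dial=onz(c,G(245,397),.154)
e=(B[0]+B[1]-B[2]-B[3])[:2]; e2=(B[0]+B[3]-B[1]-B[2])[:2]
print("yaw",np.arctan2(e[1],e[0]),np.arctan2(-e2[0],e2[1]) ,"ctr",ctr,"col",col,"dial",dial)
y=np.arctan2(*(col-dial)[1::-1]); print("yaw cd",y,np.linalg.norm((col-dial)[:2]), "yaw ctr-dial",np.arctan2(*(ctr-dial)[1::-1]),np.linalg.norm((ctr-dial)[:2]))
ea=e/np.linalg.norm(e); print("foot from base ctr",ctr[:2]-.11*ea)
L=np.array([onz(c,P(*p),.018) for p in((488,103),(572,80))]);T=np.array([onz(c,P(*p),.045) for p in((578,325),(665,297),(695,383),(615,413))])
print("L",L.round(4),"T",T.round(4),np.linalg.norm(T-np.roll(T,1,0),axis=1))
fe=L.mean(0);tc=T.mean(0);d=(fe-tc)[:2];print("free",fe,"tall",tc,"len(107.5)",np.linalg.norm(d),"yaw",np.arctan2(d[1],d[0]))
# side-view dial and part checks
g=cv2.cvtColor(s["img"],cv2.COLOR_BGR2GRAY);m=np.zeros_like(g);m[185:212,275:305]=(g[185:212,275:305]>165)*255
k=max(cv2.findContours(m,0,1)[0],key=cv2.contourArea);r=cv2.fitEllipse(k);print("side dial",r,onz(s,r[0],.154))
crop(s,225,155,200,90,4,"s1.png")
E
```

```text
base [[ 0.7103  0.0935  0.028 ]
 [ 0.7337 -0.0099  0.028 ]
 [ 0.6313 -0.0327  0.028 ]
 [ 0.6077  0.0706  0.028 ]] [0.10516449 0.10607439 0.10492231 0.10593897]
yaw 0.21947746317152886 0.22328256941971839 ctr [0.67076835 0.03036137 0.028     ] col [0.66242572 0.02884559 0.188     ] dial [0.55813097 0.00585222 0.154     ]
yaw cd 0.21699400678649816 0.10679929230688552 yaw ctr-dial 0.21425359119809687 0.11527305535227222
foot from base ctr [0.5634071 0.0064122]
L [[ 0.5297 -0.2379  0.018 ]
 [ 0.5388 -0.27    0.018 ]] T [[ 0.4419 -0.2644  0.045 ]
 [ 0.4525 -0.2966  0.045 ]
 [ 0.4209 -0.3066  0.045 ]
 [ 0.4097 -0.2771  0.045 ]] [0.03464909 0.03387157 0.03316946 0.03158138]
free [ 0.53427831 -0.25395163  0.018     ] tall [ 0.43124999 -0.28615038  0.045     ] len(107.5) 0.10794254995618566 yaw 0.3029060185412048
side dial ((290.90179443359375, 195.864501953125), (10.45997142791748, 17.29279327392578), 87.69963836669922) [0.53245929 0.03548054 0.154     ]
```

View pics/s1.png

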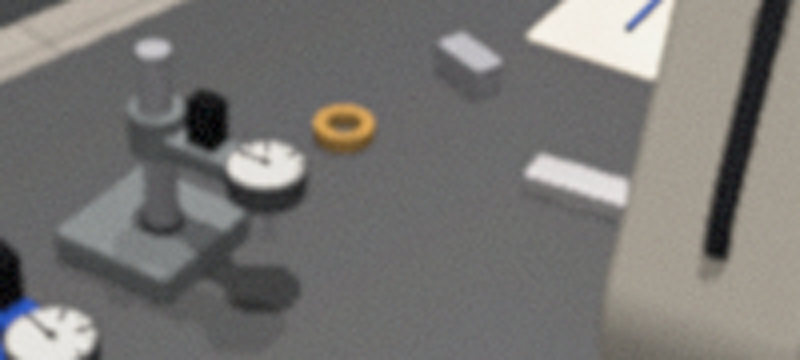

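```bash
python3 - <<'E'
from h import *
c=capture("top"); s=capture("side")
f=lambda x,y,k,u,v:(u+(x+.5)/k-.5,v+(y+.5)/k-.5)
G=lambda x,y:f(x,y,6,260,95); S=lambda x,y:f(x,y,4,225,155); P=lambda x,y:f(x-390,y,7,380,170)
def tri(a,b):
    (o,d),(p,e)=ray(c,a),ray(s,b);d/=np.linalg.norm(d);e/=np.linalg.norm(e)
    t=np.linalg.lstsq(np.c_[d,-e],p-o,rcond=None)[0];A,B=o+t[0]*d,p+t[1]*e;return (A+B)/2,np.linalg.norm(A-B)
print("cam",ray(c,(320,200))[0],ray(s,(320,200))[0])
for n,a,b in(("dial",G(245,397),S(264,164)),("coltop",G(186,112),S(154,48)),("baseFL(foot,+y?)",G(105,355),S(160,290)),
  ("baseFR",G(340,305),S(245,215)),("baseBL",G(57,130),S(60,235)),("partfreeL",P(488,103),S(527,175)),("partfreeR",P(572,80),S(540,153)),("ring",(371,128.5),S(345,125))):print(n,*tri(a,b))
E
```

```text
cam [ 0.29216735 -0.01978594  1.22970081] [-0.33883129  0.77983443  0.97142971]
dial [0.56620018 0.00696063 0.12318843] 0.0011485188032838165
coltop [0.66262738 0.02875239 0.18694339] 0.0004308150405264354
baseFL(foot,+y?) [0.61230297 0.07232643 0.01355316] 0.0020162945429252166
baseFR [ 0.63495391 -0.03196692  0.01871562] 0.002625417559398774
baseBL [0.71183034 0.09340276 0.02105272] 0.0023165691302331286
partfreeL [ 0.52898129 -0.23997656  0.01366819] 0.004087134559546149
partfreeR [ 0.53950473 -0.27035377  0.01545982] 0.00044339988734840886
ring [ 0.68329853 -0.18153831  0.0119221 ] 0.002207858681819488
```

```bash
python3 - <<'E'
from h import *
c=capture("top"); s=capture("side")
a=cv2.resize(c["img"][300:380,550:630],(400,400),interpolation=cv2.INTER_CUBIC);b=cv2.resize(s["img"][75:165,490:580],(400,400),interpolation=cv2.INTER_CUBIC)
cv2.imwrite("pics/grip.png",np.hstack([a,b]))
o=get_obs();R=cv2.Rodrigues(o["eef_rot"])[0];print(R.round(3));p=o["ee_pos"]
for ax in(0,1):
  for v in(-.0945,-.0375,.0375,.0945):print(ax,v,((proj(c,p+R[:,ax]*v-R[:,2]*.075)[0]-[550,300])*5).round(),((proj(s,p+R[:,ax]*v-R[:,2]*.075)[0]-[490,75])*400/90).round())
d=np.array([.431,-.286,.28])-p;print("tool-frame shift to tall",R.T@d)
E
```

```text
[[ 0.95   0.312 -0.   ]
 [ 0.312 -0.95   0.   ]
 [ 0.    -0.    -1.   ]]
0 -0.0945 [404. 388.] [305. 231.]
0 -0.0375 [341. 238.] [215. 211.]
0 0.0375 [260.  45.] [100. 184.]
0 0.0945 [201. -98.] [ 15. 165.]
1 -0.0945 [ 70. 218.] [132. 256.]
1 -0.0375 [209. 171.] [148. 220.]
1 0.0375 [391. 110.] [167. 176.]
1 0.0945 [529.  64.] [180. 144.]
tool-frame shift to tall [ 0.32045784 -0.2189277  -0.0464561 ]
```

View pics/grip.png

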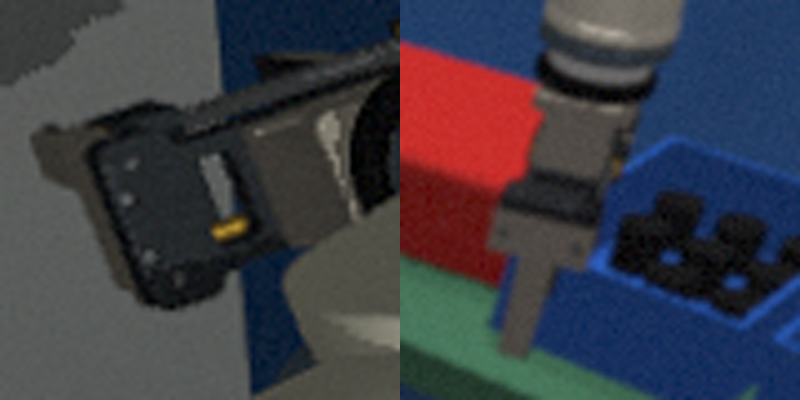

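The gripper body is narrow along tool x and wide along tool y, so it will clear the dial when holding the tall end. Side view: the fingers hang at about (520,300) in the right half.

{"name": "send_rows", "arguments": {
  "plan": "0.89 -0.608 0 0 0 0.14 -1;0.89 -0.608 0 0 0 0 -1;0.89 -0.608 0 0 0 0 -1;0.89 -0.608 0 0 0 0 -1;0.89 -0.608 0 0 0 0 -1;0.89 -0.608 0 0 0 0 -1;0.89 -0.608 0 0 0 0 -1;0.89 -0.608 0 0 0 0 -1;0.89 -0.608 0 0 0 0 -1;0.89 -0.608 0 0 0 0 -1;0.89 -0.608 0 0 0 0 -1;0.89 -0.608 0 0 0 0 -1"
}}

```text
clock: 1.65
ee_pos: [0.4356, -0.2881, 0.2338]
eef_rot: [3.105, 0.474, 0.0]
wrist_force: [1.6, 0.1, -0.8]
width: 0.092
grasp_force: 0.0
```

```bash
python3 - <<'E'
from h import *
s=capture("side");o=get_obs();R=cv2.Rodrigues(o["eef_rot"])[0];print(o["ee_pos"],R[:2,0],np.arctan2(R[1,0],R[0,0]))
crop(s,320,130,130,110,5,"s2.png")
q=.303;u=np.array([np.cos(q),np.sin(q)]);w=np.array([-u[1],u[0]]);t=np.array([.4312,-.2862])
P=[np.append(t+u*a+w*b,z) for z,a0,a1 in((.045,-.0175,.0175),(.018,.0175,.1075)) for a in(a0,a1) for b in(-.017,.017)]
print(((proj(s,P)-[320,130])*5).round())
print("err tool frame",R.T@(np.array([.4312,-.2862,.03])-o["ee_pos"]))
E
```

```text
[ 0.43788231 -0.28526796  0.23382402] [0.95438279 0.29857767] 0.3032027546140099
[[379. 334.]
 [359. 361.]
 [329. 318.]
 [308. 345.]
 [325. 352.]
 [304. 379.]
 [199. 312.]
 [177. 338.]]
err tool frame [-0.00710495 -0.00092066  0.20380978]
```

View pics/s2.png

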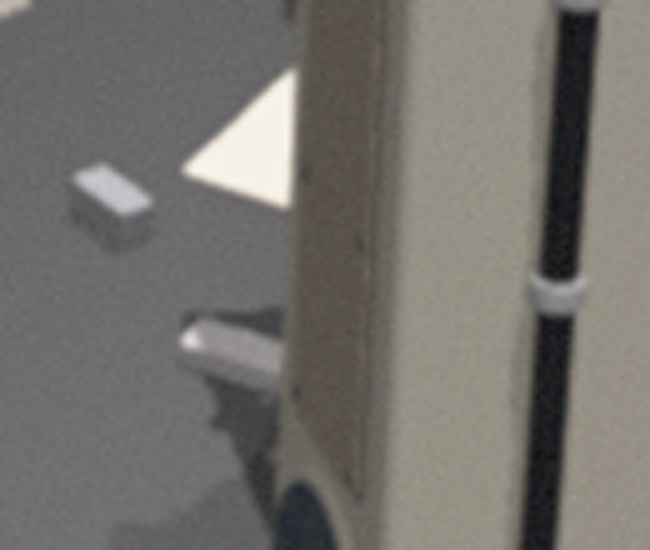

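The side view shows the part's low step at (180–285, 320–390), within about 1 px of my projection. I'll descend and grip.

{"name": "send_rows", "arguments": {
  "plan": "-0.12 -0.015 0.85 0 0 0 -1;-0.12 -0.015 0.85 0 0 0 -1;0 0 0.85 0 0 0 -1;0 0 0.85 0 0 0 -1;0 0 0.85 0 0 0 -1;0 0 0.85 0 0 0 -1;0 0 0.85 0 0 0 -1;0 0 0.45 0 0 0 -1;0 0 0.3 0 0 0 -1;0 0 0 0 0 0 -1;0 0 0 0 0 0 1;0 0 0 0 0 0 1"
}}

```text
clock: 2.9
ee_pos: [0.4284, -0.2909, 0.0335]
eef_rot: [3.105, 0.474, 0.002]
wrist_force: [-0.1, 0.5, 0.1]
width: 0.0781
grasp_force: 0.0
```

{"name": "send_rows", "arguments": {
  "plan": "0 0 0 0 0 0 1;0 0 0 0 0 0 1;0 0 0 0 0 0 1;0 0 0 0 0 0 1;0 0 0 0 0 0 1"
}}

```text
clock: 3.4
ee_pos: [0.4275, -0.2902, 0.0326]
eef_rot: [-3.105, -0.474, 0.001]
wrist_force: [-0.7, 2.3, 2.4]
width: 0.0382
grasp_force: 1.4
```

{"name": "send_rows", "arguments": {
  "plan": "0 0 0 0 0 0 1;0 0 0 0 0 0 1;0 0 0 0 0 0 1;0 0 0 0 0 0 1"
}}

```text
clock: 3.8
ee_pos: [0.4274, -0.2901, 0.0325]
eef_rot: [-3.105, -0.474, 0.001]
wrist_force: [-2.7, 3.4, 3.8]
width: 0.0342
grasp_force: 29.4
```

{"name": "send_rows", "arguments": {
  "plan": "0 0 -0.2 0 0 0 1;0 0 -0.2 0 0 0.83 1;0.21 -0.86 0 0 0 0 1;0.21 -0.86 0 0 0 0 1;0.21 -0.86 0 0 0 0 1;0.21 -0.86 0 0 0 0 1;0.21 -0.86 0 0 0 0 1;0.21 -0.86 0 0 0 0 1;0.21 -0.86 0 0 0 0 1;0.21 -0.86 0 0 0 0 1;0.21 -0.86 0 0 0 0 1;0.21 -0.86 0 0 0 0 1"
}}

```text
clock: 5.0
ee_pos: [0.4337, -0.024, 0.0449]
eef_rot: [3.122, 0.344, 0.002]
wrist_force: [-0.6, 0.1, -2.1]
width: 0.0344
grasp_force: 29.4
```

{"name": "send_rows", "arguments": {
  "plan": "0 0 0 0 0 0 1;0 0 0 0 0 0 1;0 0 0 0 0 0 1"
}}

```text
clock: 5.3
ee_pos: [0.4334, -0.0254, 0.0447]
eef_rot: [3.122, 0.344, 0.001]
wrist_force: [0.1, 0.3, -2.4]
width: 0.0346
grasp_force: 29.4
```

```bash
python3 - <<'E'
from h import *
c=capture("top");s=capture("side");o=get_obs();R=cv2.Rodrigues(o["eef_rot"])[0];print(o["ee_pos"],R.round(3).tolist(),o["width"])
a=cv2.resize(c["img"][120:240,240:360],(480,480),interpolation=cv2.INTER_CUBIC);b=cv2.resize(s["img"][150:270,240:320],(320,480),interpolation=cv2.INTER_CUBIC)
cv2.imwrite("pics/p3.png",np.hstack([a,b]))
E
```

```text
[ 0.433172   -0.02561376  0.04463562] [[0.976, 0.217, 0.0], [0.217, -0.976, -0.0], [0.0, 0.0, -1.0]] 0.034469097495642385
```

View pics/p3.png

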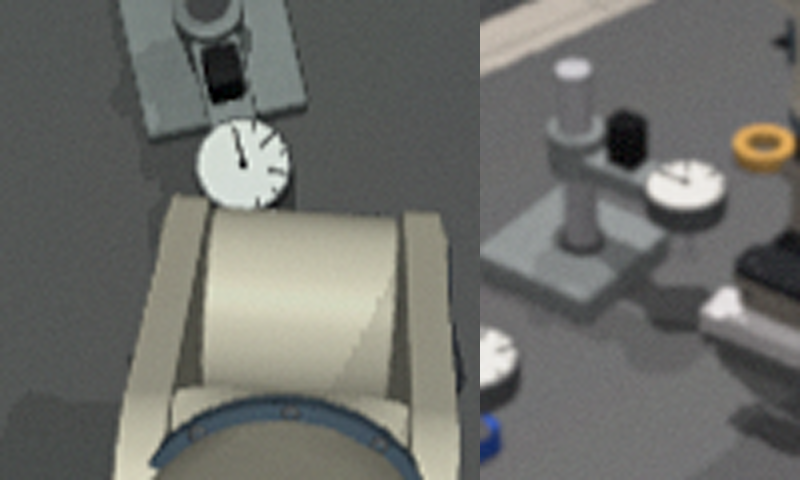

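Top view: the arm hides the part, but the dial is clear, with the needle at 0. In the side view the part's free end shows near crop (703–722, 288–306), just short of the foot. I'll find that end edge numerically.

```bash
cat > m.py <<'E'
from h import *
s=capture("side");o=get_obs();R=cv2.Rodrigues(o["eef_rot"])[0];p=o["ee_pos"]
g=cv2.cvtColor(s["img"],cv2.COLOR_BGR2GRAY).astype(np.float32)
z=p[2]-.0325+.018
def prof(P):
    q=proj(s,P).astype(np.float32);return cv2.remap(g,q[None,:,0].copy(),q[None,:,1].copy(),1)[0]
A=np.arange(.085,.1301,.002)
for b in(-.010,-.005,0,.005,.010):
    v=prof([np.append((p+R[:,0]*a+R[:,1]*b)[:2],z) for a in A]);print("along y=%+.3f"%b,v.astype(int))
Bs=np.arange(-.03,.0301,.003)
for a in(.085,.095):
    v=prof([np.append((p+R[:,0]*a+R[:,1]*b)[:2],z) for b in Bs]);print("across",a,v.astype(int))
E
python3 m.py
```

```text
along y=-0.010 [198 206 212 212 216 223 225 227 227 226 223 216 190 158 125  95  79  72
  69  69  68  68  69]
along y=-0.005 [190 206 220 222 225 225 225 225 225 225 224 220 202 174 136 103  84  74
  71  71  72  72  72]
along y=+0.000 [133 149 165 184 201 214 223 224 225 225 225 222 207 183 150 120 101  92
  86  81  79  83  85]
along y=+0.005 [ 83  88  92 110 133 162 189 213 222 227 226 223 210 189 159 132 114 107
 106 105 104 102 101]
along y=+0.010 [ 70  69  66  67  80  98 125 157 183 202 204 203 195 177 154 134 117 112
 111 112 114 112 111]
across 0.085 [112 114 121 131 148 168 186 199 194 176 133  97  79  71  73  77  76  77
  67  54  39]
across 0.095 [116 125 150 182 205 216 217 223 224 225 214 186 149 107  83  68  69  72
  68  57  39]
```

The free end is 112.5 mm ahead of the TCP, as expected. I'll slide in 48 mm, then lower.

{"name": "send_rows", "arguments": {
  "plan": "0.32 -0.02 0 0 0 0 1;0.32 -0.02 0 0 0 0 1;0.32 -0.02 0 0 0 0 1;0.32 -0.02 0 0 0 0 1;0.32 -0.02 0 0 0 0 1;0 0 0 0 0 0 1;0 0 0 0 0 0 1;0 0 0 0 0 0 1"
}}

```text
clock: 6.25
ee_pos: [0.4786, -0.0115, 0.0444]
eef_rot: [-3.123, -0.345, 0.001]
wrist_force: [0.3, -0.6, -1.9]
width: 0.0341
grasp_force: 29.4
```

```bash
cat > pl.py <<'E'
from h import *
o=get_obs();R=cv2.Rodrigues(o["eef_rot"])[0];p=o["ee_pos"];sp=p+R[:,0]*.0875
print(p,o["wrist_force"],o["clock"],"spot",sp[:2],"err tool",(R.T@np.append(np.array([.565,.0068])-sp[:2],0))*1e3)
E
python3 pl.py
```

```text
[ 0.47855383 -0.01152128  0.04441487] [ 0.29256982 -0.56299356 -1.946198  ] 6.25 spot [0.56394666 0.0075656 ] err tool [ 8.60966647e-01  9.76931831e-01 -9.23325370e-04]
```

{"name": "send_rows", "arguments": {
  "plan": "0.03 0.03 0.1 0 0 0 1;0 0 0.1 0 0 0 1;0 0 0.1 0 0 0 1;0 0 0.07 0 0 0 1;0 0 0.03 0 0 0 1;0 0 0 0 0 0 1;0 0 0 0 0 0 1"
}}

```text
clock: 6.95
ee_pos: [0.4801, -0.0122, 0.0326]
eef_rot: [-3.123, -0.345, 0.0]
wrist_force: [-1.0, 0.5, -1.1]
width: 0.034
grasp_force: 29.4
```

```bash
python3 pl.py; python3 m.py
```

```text
[ 0.4801399  -0.01222894  0.03255261] [-0.97075134  0.45871374 -1.12505436] 6.95 spot [0.5655355  0.00684569] err tool [-5.32580052e-01 -7.21436103e-02  9.18322196e-05]
along y=-0.010 [121 120 118 119 121 122 123 126 130 132 134 133 129 119 102  85  74  69
  69  68  64  61  63]
along y=-0.005 [110 111 114 114 116 121 130 133 137 140 141 139 132 121 106  90  76  68
  67  69  66  65  64]
along y=+0.000 [ 90  90  91  93  97 106 119 130 142 144 146 143 138 126 111 101  92  85
  79  73  70  67  64]
along y=+0.005 [ 78  77  74  74  76  82  89 104 119 133 143 144 142 134 125 116 110 106
 102  98  89  80  75]
along y=+0.010 [ 77  77  76  72  68  69  71  77  86 102 115 126 132 130 125 117 113 112
 110 107 104  98  87]
across 0.085 [111 113 113 115 119 122 121 120 113 102  90  80  77  77  77  77  76  73
  64  49  37]
across 0.095 [110 112 114 117 122 121 120 123 123 118 106  90  79  71  66  70  73  71
  63  48  33]
```

{"name": "send_rows", "arguments": {
  "plan": "0 0 0.02 0 0 0 1;0 0 0 0 0 0 -0.2;0 0 0 0 0 0 -0.2;0 0 0 0 0 0 -0.2;0 0 0 0 0 0 -0.2;0 0 -0.3 0 0 0 -0.2;0 0 -0.8 0 0 0 -0.2;-0.3 0 -0.9 0 0 0 -0.2;-0.3 0 -0.9 0 0 0 -0.2;-0.3 0 -0.9 0 0 0 -0.2;-0.3 0 -0.9 0 0 0 -0.2;-0.3 0 -0.9 0 0 0 -0.2"
}}

```text
clock: 8.2
ee_pos: [0.4358, -0.0221, 0.2017]
eef_rot: [3.123, 0.345, 0.001]
wrist_force: [0.7, 0.8, 0.2]
width: 0.0549
grasp_force: 0.0
```

{"name": "send_rows", "arguments": {
  "plan": "-0.9 0.9 0 0 0 0 1;-0.9 0.9 0 0 0 0 1;-0.9 0.9 0 0 0 0 1;-0.9 0.9 0 0 0 0 1;-0.9 0.9 0 0 0 0 1;0 0.9 0 0 0 0 1;0 0 0 0 0 0 1;0 0 0 0 0 0 1"
}}

```text
clock: 9.0
ee_pos: [0.3397, -0.2096, 0.2003]
eef_rot: [-3.123, -0.342, -0.0]
wrist_force: [-0.4, -0.8, 0.3]
width: 0.0003
grasp_force: 0.0
```

```bash
python3 pl.py; python3 - <<'E'
from h import *
c=capture("top");s=capture("side")
a=cv2.resize(c["img"][100:220,240:340],(500,600),interpolation=cv2.INTER_CUBIC);b=cv2.resize(s["img"][150:270,240:300],(300,600),interpolation=cv2.INTER_CUBIC)
cv2.imwrite("pics/p4.png",np.hstack([a,b]))
E
```

```text
[ 0.33968663 -0.20960771  0.20028054] [-0.39510413 -0.83439237  0.30994957] 9.0 spot [ 0.42511359 -0.19067403] err tool [ 1.79302648e+02 -1.62526173e+02  5.69486746e-02]
```

View pics/p4.png

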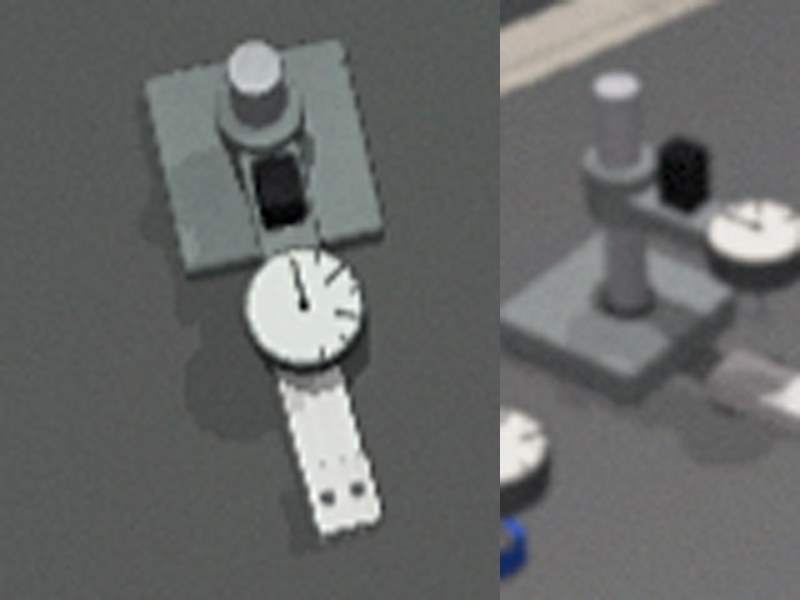

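Top view: the part lies under the dial with its tall end at the bottom, corners near crop (320,537) and (381,512). The dial centre is at (304,305) and the needle is still at 0. I'll check the offset with the same camera.

```bash
python3 - <<'E'
from h import *
c=capture("top");g=cv2.cvtColor(c["img"],cv2.COLOR_BGR2GRAY)
F=lambda x,y:(240+(x+.5)/5-.5,100+(y+.5)/5-.5)
A,B=[onz(c,F(*q),.045)[:2] for q in((320,537),(381,512))];e=(A+B)/2
L,Rr=[onz(c,F(*q),.018)[:2] for q in((283,392),(347,378))]
m=np.zeros_like(g);m[145:176,285:316]=(g[145:176,285:316]>170)*255
print("w",np.linalg.norm(A-B),"end",e,"low mid",(L+Rr)/2,np.linalg.norm(L-Rr))
col=onz(c,F(254,69),.188)
for z in(.120,.124,.128):
    d=onz(c,F(304,305),z)[:2];print(z,"dial",d,"dist end-dial",np.linalg.norm(d-e),"yaw",np.arctan2(*(d-e)[::-1]),"col-dial",np.linalg.norm(col[:2]-d))
m=(L+Rr)/2-e;print("part yaw",np.arctan2(m[1],m[0]));print("col",col)
b=col[:2];y=.22;ft=b-.1*np.array([np.cos(y),np.sin(y)]);u=m/np.linalg.norm(m);r=ft-e;print("foot",ft,"along",r@u,"across",u[0]*r[1]-u[1]*r[0])
o=get_obs();R=cv2.Rodrigues(o["eef_rot"])[0];gp=np.append(ft+.053*np.array([np.cos(y),np.sin(y)]),.26)
print("grip",gp,"tool shift",R.T@(gp-o["ee_pos"]),"yaw",np.arctan2(R[1,0],R[0,0]))
E
```

```text
w 0.03385180457972374 end [ 0.47023876 -0.01641939] low mid [0.54881359 0.00291401] 0.03466663633263464
0.12 dial [0.56691148 0.00670656] dist end-dial 0.09940032229833347 yaw 0.23480628288390462 col-dial 0.09778593710442773
0.124 dial [0.56592115 0.00661106] dist end-dial 0.09841504071091185 yaw 0.23620375671792415 col-dial 0.09877168205794176
0.128 dial [0.56493081 0.00651557] dist end-dial 0.09742995520854891 yaw 0.2376294922738415 col-dial 0.09975760936595622
part yaw 0.24125827393545682
col [0.66205962 0.02926584 0.188     ]
foot [0.56446988 0.00744288] along 0.09720328557537233 across 0.0006570306488711229
grip [0.61619244 0.01900905 0.26      ] tool shift [ 0.31951602 -0.16163286 -0.0599819 ] yaw 0.22072441610107157
```

The part is placed: across error is below 1 mm and along error about 2 mm. Next I move over the grip with the fingers closed.

{"name": "send_rows", "arguments": {
  "plan": "0 0 -0.6 0 0 0 1;0.88 -0.45 0 0 0 0 1;0.88 -0.45 0 0 0 0 1;0.88 -0.45 0 0 0 0 1;0.88 -0.45 0 0 0 0 1;0.88 -0.45 0 0 0 0 1;0.88 -0.45 0 0 0 0 1;0.88 -0.45 0 0 0 0 1;0.88 -0.45 0 0 0 0 1;0.88 -0.45 0 0 0 0 1;0.88 -0.45 0 0 0 0 1;0.88 -0.45 0 0 0 0 1"
}}

```text
clock: 10.35
ee_pos: [0.5913, 0.001, 0.2179]
eef_rot: [-3.122, -0.347, 0.001]
wrist_force: [-0.9, 0.1, 0.1]
width: 0.0002
grasp_force: 0.0
```

{"name": "send_rows", "arguments": {
  "plan": "0.75 -0.45 0 0 0 0 1;0 0 0 0 0 0 1;0 0 0 0 0 0 1;0 0 0 0 0 0 1"
}}

```text
clock: 10.75
ee_pos: [0.6089, 0.0168, 0.2178]
eef_rot: [3.122, 0.345, -0.002]
wrist_force: [0.6, 0.1, -0.1]
width: 0.0008
grasp_force: 0.0
```

{"name": "send_rows", "arguments": {
  "plan": "0.2 0 0.3 0 0 0 1;0 0 0.3 0 0 0 1;0 0 0.3 0 0 0 1;0 0 0 0 0 0 1;0 0 0 0 0 0 1"
}}

```text
clock: 11.25
ee_pos: [0.6155, 0.0179, 0.1905]
eef_rot: [-3.123, -0.344, 0.002]
wrist_force: [-0.8, -0.5, -0.7]
width: 0.0001
grasp_force: 0.0
```

{"name": "send_rows", "arguments": {
  "plan": "0 0 0.1 0 0 0 1;0 0 0.1 0 0 0 1;0 0 0.1 0 0 0 1;0 0 0.1 0 0 0 1;0 0 0 0 0 0 1"
}}

```text
clock: 11.75
ee_pos: [0.6158, 0.0181, 0.1788]
eef_rot: [-3.123, -0.345, -0.0]
wrist_force: [-0.6, 0.1, -0.1]
width: 0.0007
grasp_force: 0.0
```

{"name": "send_rows", "arguments": {
  "plan": "0 0 0.06 0 0 0 1;0 0 0.06 0 0 0 1;0 0 0.06 0 0 0 1;0 0 0.06 0 0 0 1;0 0 0.06 0 0 0 1"
}}

```text
clock: 12.25
ee_pos: [0.6159, 0.0181, 0.1699]
eef_rot: [-3.123, -0.345, -0.0]
wrist_force: [-2.0, 0.7, 3.9]
width: 0.0007
grasp_force: 2.3
```

{"name": "send_rows", "arguments": {
  "plan": "0 0 0.08 0 0 0 1;0 0 0.08 0 0 0 1;0 0 0.08 0 0 0 1;0 0 0.08 0 0 0 1;0 0 0.08 0 0 0 1;0 0 0.08 0 0 0 1;0 0 0.08 0 0 0 1;0 0 0.08 0 0 0 1;0 0 0.08 0 0 0 1;0 0 0.08 0 0 0 1;0 0 0 0 0 0 1;0 0 0 0 0 0 1"
}}

```text
clock: 13.45
ee_pos: [0.6155, 0.018, 0.1455]
eef_rot: [3.123, 0.345, -0.001]
wrist_force: [-0.5, -1.0, 0.1]
width: 0.0004
grasp_force: 0.0
```

```bash
cat > d.py <<'E'
import sys
from h import *
c=capture("top");s=capture("side");o=get_obs();print(o["ee_pos"],o["wrist_force"],o["clock"])
a=cv2.resize(c["img"][135:195,270:330],(500,500),interpolation=cv2.INTER_CUBIC);b=cv2.resize(s["img"][170:250,255:303],(300,500),interpolation=cv2.INTER_CUBIC)
cv2.imwrite("pics/"+sys.argv[1],np.hstack([a,b]))
E
python3 d.py d1.png
```

```text
[0.61548514 0.01801027 0.14560109] [-0.41780922 -0.513409    0.23564426] 13.55
```

```bash
cat > z.py <<'E'
from h import *
s=capture("side");g=cv2.cvtColor(s["img"],cv2.COLOR_BGR2GRAY);m=np.zeros_like(g);m[180:235,270:310]=(g[180:235,270:310]>160)*255
for k in cv2.findContours(m,0,1)[0]:
    if cv2.contourArea(k)>25:
        r=cv2.fitEllipse(k);o,d=ray(s,r[0]);t=np.dot([.5655-o[0],.007-o[1]],d[:2])/(d[:2]@d[:2]);print(np.round(r[0],1),np.round(r[1],1),"at",(o+t*d).round(4))
E
python3 z.py
```

```text
[290.3 205.2] [ 9.  17.7] at [0.5671 0.0088 0.0891]
```

View pics/d1.png

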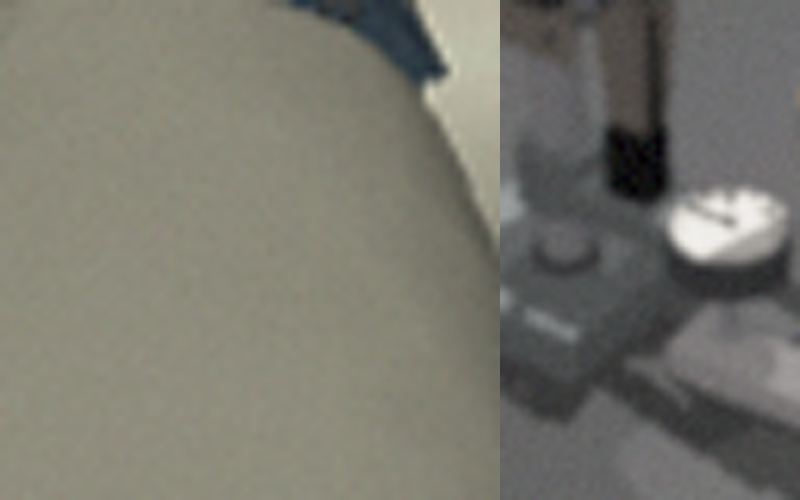

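The side view shows the fingertips on the grip top, the dial at z≈0.089 and the needle still at 0. The fingertip height agrees with that. The foot is about 6.6 mm above the step, so I go 12.6 mm further, slowly.

{"name": "send_rows", "arguments": {
  "plan": "0 0 0.042 0 0 0 1;0 0 0.042 0 0 0 1;0 0 0.042 0 0 0 1;0 0 0.042 0 0 0 1;0 0 0.042 0 0 0 1;0 0 0.042 0 0 0 1;0 0 0.042 0 0 0 1;0 0 0.042 0 0 0 1;0 0 0.042 0 0 0 1;0 0 0.042 0 0 0 1;0 0 0 0 0 0 1;0 0 0 0 0 0 1"
}}

```text
clock: 14.8
ee_pos: [0.6157, 0.0181, 0.1333]
eef_rot: [3.123, 0.345, -0.0]
wrist_force: [-1.6, -1.3, 5.2]
width: 0.0004
grasp_force: 2.2
```

```bash
python3 d.py d2.png; python3 z.py
```

```text
[0.61571564 0.01809113 0.13331286] [-2.56032575 -0.30569816  4.22915942] 14.9
[290.  208.5] [ 9.  16.3] at [0.5678 0.0097 0.0771]
```

Fingertip height implies about 5.7 mm of foot travel. I'll lift straight off and check the dial.

{"name": "send_rows", "arguments": {
  "plan": "0 0 -0.1 0 0 0 1;0 0 -0.3 0 0 0 1;0 0 -0.9 0 0 0 1;0 0 -0.9 0 0 0 1;0 0 -0.9 0 0 0 1;-0.8 0.5 -0.5 0 0 0 1;-0.8 0.5 0 0 0 0 1;-0.8 0.5 0 0 0 0 1;-0.8 0.5 0 0 0 0 1;-0.8 0.5 0 0 0 0 1;-0.8 0.5 0 0 0 0 1;-0.8 0.5 0 0 0 0 1"
}}

```text
clock: 16.15
ee_pos: [0.4742, -0.1218, 0.242]
eef_rot: [3.122, 0.345, 0.002]
wrist_force: [-0.3, -0.2, -0.7]
width: 0.0001
grasp_force: 0.0
```

{"name": "send_rows", "arguments": {
  "plan": "-0.8 0.7 0 0 0 0 1;-0.8 0.7 0 0 0 0 1;-0.8 0.7 0 0 0 0 1;-0.8 0.7 0 0 0 0 1;0 0.7 0 0 0 0 1;0 0 0 0 0 0 1"
}}

```text
clock: 16.75
ee_pos: [0.4044, -0.2466, 0.2422]
eef_rot: [3.121, 0.341, 0.003]
wrist_force: [1.2, -0.1, -0.7]
width: 0.0004
grasp_force: 0.0
```

```bash
python3 d.py d3.png; python3 z.py
```

```text
[ 0.40400922 -0.24441082  0.24166374] [ 0.39510595  0.40684356 -0.32527828] 16.85
[302.6 229.5] [ 8.9 13.4] at [ 0.5431 -0.0178 -0.0035]
[291. 209.] [10.3 18.3] at [0.5659 0.0075 0.0751]
```

View pics/d3.png

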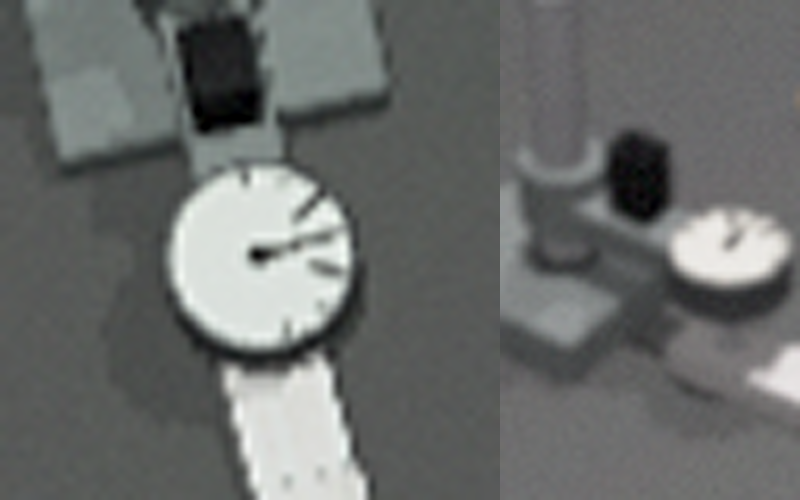

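The needle, from (260,255) to (335,235), stands midway between the long marks at (310,203) and (325,267), at about 1.5. The part is in place and the robot is clear, so I hand in.

```bash
python3 -c "
from cell import *
print(job_done())"
```

```text
the job is handed in; nothing more can be done
None
```

The job is handed in at about 17 s: the foot rests on the low step's centre line, roughly 25–27 mm from the free end, with the needle at about 1.5 between the long marks, and the arm is clear of everything.

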